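Take the tack cassette out of the bench feeder for refilling

ROBOT

A 6-joint arm with a two-finger parallel gripper is mounted at the origin on the work surface. World frame = base frame: x ahead of the robot, y to its left, z up, the work surface at z = 0. Lengths are in m, angles in rad, forces in N, time in s.
With the tool pointing down it reaches from about 0.275 to 1 m from the base axis. Payload 8.4 kg.
Tool frame: the origin (TCP) lies at the very end of the fingers, on their centre line; the grasp point (between the pads) lies 19 mm behind it; z points along the fingers, y is the direction in which the jaws open and shut (so a half turn about z gives the same grasp; the last joint's range is limited). The gripper opens to 85 mm and grips with 20 to 120 N. Pads are 22 mm wide; open, the fingers measure 114 mm over their backs; the gripper's body (76 mm by 85 mm) begins 54 mm behind the grasp point. The pads swing forward as they close: fully open they stand 13 mm farther back than shut.
Start: joints at [-1.277, 0.353, 1.633, -0, 1.155, -0.002], TCP at [0.182, -0.598, 0.231] pointing down, gripper open.
Joint ranges: [-2.63, 2.63], [-0.92, 2.1], [0.06, 2.66], [-1.3, 4.44], [0, 2.69], [-3.02, 3.02]. Speed limits (rad/s): [2.22, 2.22, 2.79, 3.14, 3.14, 3.14].

INTERFACE

Orientations are given as a 3x3 rotation matrix whose columns are the frame's x, y, z axes.
In Python, from workcell import * gives the robot as it stands.
- The arm moves only by the tool send_rows, never from a script. Its argument "moves" is text: rows parted by semicolons, each of 5 numbers parted by spaces: the shift along the tool's x, y, z in cm, then the turn about the tool's z in rad, then the finger opening in cm, from 0 to 8.54. In form: x y z twist claw; .... A call has exactly 8 rows; each row is the pose to reach, as a shift and turn from the pose commanded when the call began, along the tool's axes at that moment; what a row does not reach only later rows make up. A row lasts 1/12 s, in which the tool goes at most 41.7 mm and 7.16 degrees, less where a joint would pass 70% of its speed; a pose out of reach is approached as far as the arm can. A call with a gripper value outside its range is refused whole. The fingers move at their own pace and stop on an object; the grip force is fixed at half the most. Time passes only in rows, so rows that repeat a pose let the fingers close, or fill a call up. It gives the time, the measured TCP pose, the force and the opening at its end, in the units of the state.
- state(): the state, without advancing time (a new reading comes with each control period).
- snapshot(name): name is "scene" or "top" or "wrist"; returns a dict with "frame" (420x560x3 uint8, red, green, blue), "vfov" (degrees; the focal length in pixels is half the picture's height over the tangent of half this angle, whatever the lens; pixels are square), "cx", "cy" (the principal point, pixels), "cam_to_world" (4x4, takes a point from camera to world coordinates). Camera axes: x right, y down, z forward; pixel columns grow to the right and rows downward; lengths in m; the calibration is good to about 2 mm. The wrist camera is an equidistant fisheye: a pixel r from the principal point sees the ray r / f radians off the axis. A picture is of the moment at which its call begins. There is no depth.
- close_job(): hands the job in, once; it reports no verdict.
The state is a dict: "time": time; "qpos": joint angles; "qvel": joint speeds; "effort": joint torques, N m; "eef_pos": TCP position; "ee_rot": TCP orientation; "force": force on the tool from outside, world axes, zero at the start; "moment": the same for the moment, N m; "opening": opening from 0.0 (shut) to 1.0 (fully open).
Only numpy, scipy, OpenCV 4.12 (cv2) and the standard library are available. Lean on these libraries where they do the work, as an engineer would, in place of code of your own. Each camera call takes 0.05 s, during which the arm holds its last target.

TASK

The blue tack cassette needs refilling. Push it back along its guide, out from under the feeder's hood, until it is fully home against the two rear stops; then squeeze its two orange side catches together and lift the cassette up out of the guide. Finish while holding it: catches still squeezed, cassette level and still, its underside at least 10 cm above the bench and touching nothing but the gripper, with the hammer, the tin and the heel block left where they are.

Things in the scene. Friction and masses are not known exactly. Their poses are not given: they have to be found in the camera images.
- dock: Fixed green and steel guide of the tack feeder. Base plate 215 long (x, -130 to +85) x 100 wide x 8 mm thick; origin at bench level on the guide's centre line, z up. +x is the push direction, to the rear stops. Along each side a rail topped by a steel flange: inner edge y = +-21, outer +-36 mm, underside 24 and top 30 mm above the bench. Nothing of the dock is higher than 44 mm.
- stops (a point): Midway between the front faces of the two steel rear stops (posts 14 mm wide, tops 44 mm above the bench), 26 mm above the bench; dock x = +62 mm, y = 0. Home, the cassette's rear face (+x) touches both.
- hood (a point): Middle of the top edge of the green hood on the side towards the stops: dock x = -64 mm, y = 0, 32 mm above the bench. The hood is 72 mm wide and runs from here to x = -110 mm, with a feed block as high behind it to x = -129 mm.
- cassette: Loose blue cassette, 0.2 to 0.45 kg, on the base plate (8 mm above the bench), sliding along the guide with 1.5 mm side play. Main block 84 (x, +-42) x 39 x 64 mm high; a steel tongue, 14 mm high, reaches from its foot to x = -72 mm, under the hood, and bars lifting until pushed back. Origin: centre of the block's underside; axes as the dock's. Home at dock x = +20 mm; starts 22 to 40 mm short.
- push_face (a point): Middle of the free part of the main block's flat face on the hood side, the face to push: cassette x = -42 mm, y = 0, 52 mm above the bench. The face is 39 mm wide and stands free above the hood, from 32 to 72 mm above the bench.
- catch_left (a joint): Slide of the catch on the cassette's +y side, inwards, in m: 0 sprung out, 0.0075 fully pressed; its spring pushes back with 4 N at 0, growing to 9 N at the end.
- catch_right (a joint): The same for the catch on the cassette's -y side.
- catch_left_pad (a point): Centre of the outer face of the orange +y catch's pad: midway along the cassette, pad 32 long x 32 mm high, 36 to 68 mm above the bench in the guide; the point is 44 mm above the cassette's underside. Over both pads 52 mm sprung out, 37 mm fully squeezed. The tooth at the catch's foot lies under the rail's flange and clears it when pressed in 5 to 6.5 mm. Axes as the cassette's.
- catch_right_pad (a point): The same on the -y catch.
- hammer: Bystander: hammer lying on the bench, wooden handle, 260 mm long along its x; origin under its middle. Leave alone.
- tin: Bystander: closed round tin with a paper label, 64 mm across, 85 mm high; origin at the centre of its underside. Leave alone.
- heel_block: Bystander: wooden shoe heel with a rubber cap, about 69 x 58 x 36 mm; origin at its underside. Leave alone.
Not all that is in view belongs to the job. Leave any green look-alike of the cassette alone.

How it is judged:
On the way:
1. the cassette sits in the guide, pushed home against the rear stops (within 3 mm) (x of cassette in the frame of dock above 0.017 m and z of cassette in the frame of dock below 0.013 m), for 0.2 s.
At the end, for the whole second after the job is handed in: The gripper holds the cassette still, both catches pressed in by more than 4.5 mm, its underside more than 95 mm above the bench, tilted less than 15 degrees, touching neither the dock nor a bystander (height (world z) of cassette above 0.095 m and angle between cassette's own z axis and vertical below 0.26 rad and value of joint each of catch_left, catch_right above 0.0045 m and contact force between the fingers and cassette above 3 N and linear speed of cassette below 0.03 m/s and contact force between cassette and dock below 0.2 N and contact force between cassette and hammer below 0.2 N and contact force between cassette and tin below 0.2 N and contact force between cassette and heel_block below 0.2 N); the arm keeps its last pose, push and grip.
It fails at once if the hammer moved by more than 25 mm (distance of hammer from where it was at the start of the episode above 0.025 m).
It fails at once if the tin moved by more than 25 mm (distance of tin from where it was at the start of the episode above 0.025 m).
It fails at once if the heel block moved by more than 25 mm (distance of heel_block from where it was at the start of the episode above 0.025 m).
It fails at once if the cassette tipped by more than 35 degrees, spilling the tacks (angle between cassette's own z axis and vertical above 0.61 rad).
It also fails if it takes over 48 s, if anything falls off the work surface, if the arm or the gripper's body presses on something with over 40 N, if the wrist force passes 120 N, or if a joint passes its speed limit or range.

## Working session

There is one attempt and no reset: what is moved stays moved. The work goes in short steps, Python scripts to look and compute and a tool call to move; the robot and the scene stay as the last step left them, time stands still between calls to the robot, and variables do not carry over. Pictures are saved under pics/ and viewed, and the job is handed in when it is done.

Besides the shell and the picture viewer there is one more tool, called as name(argument=value, ...), one argument or row to a line, values as JSON. send_rows: Moves the arm, as the interface text tells. Its arguments: {"type":"object","properties":{"moves":{"type":"string"}},"required":["moves"]}

```bash
mkdir -p pics; ls; python3 - <<'E'
from workcell import *
import cv2
s=state();print(s['time'],s['eef_pos'],s['ee_rot'],s['opening'])
for n in ['scene','top','wrist']:
    d=snapshot(n);cv2.imwrite(f'pics/{n}0.png',d['frame'][:,:,::-1]);print(n,d['vfov'],d['cx'],d['cy'],d['cam_to_world'])
E
```

```text
pics
0.0 [ 0.18205735 -0.59740772  0.23056146] [[ 9.56568409e-01  2.91507709e-01 -3.65902720e-04]
 [ 2.91507937e-01 -9.56567496e-01  1.32248535e-03]
 [ 3.55040258e-05 -1.37171125e-03 -9.99999059e-01]] 0.9993910317710228
scene 53.280397466976495 277.17201009360684 209.2474407110477 [[-0.5487696   0.46356584 -0.69567136  1.11603236]
 [ 0.83579929  0.32123628 -0.44524914  0.39015915]
 [ 0.01707259 -0.82578082 -0.56373271  0.51925163]
 [ 0.          0.          0.          1.        ]]
top 53.326365796031666 282.7550384396784 213.7190631245441 [[-0.02677949 -0.99887739  0.03907459  0.5277649 ]
 [-0.99961429  0.02647061 -0.0084009   0.04540772]
 [ 0.00735714 -0.03928449 -0.99920098  1.01423987]
 [ 0.          0.          0.          1.        ]]
wrist 65.70646984690485 276.13880156539943 205.04656897315908 [[ 0.29125966 -0.92092774 -0.25895928  0.24780637]
 [-0.95664262 -0.28085046 -0.07718751 -0.57790074]
 [-0.00164472  0.27021309 -0.96279914  0.37371916]
 [ 0.          0.          0.          1.        ]]
```

View pics/scene0.png

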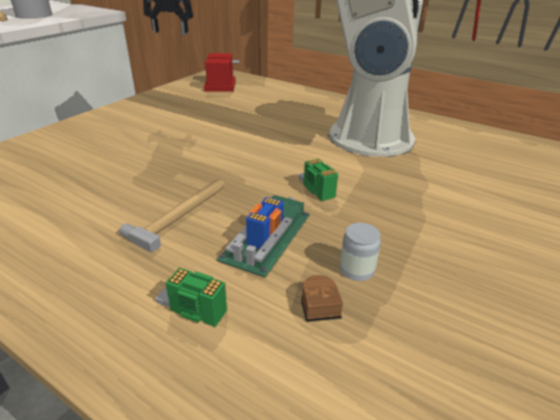

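View pics/top0.png

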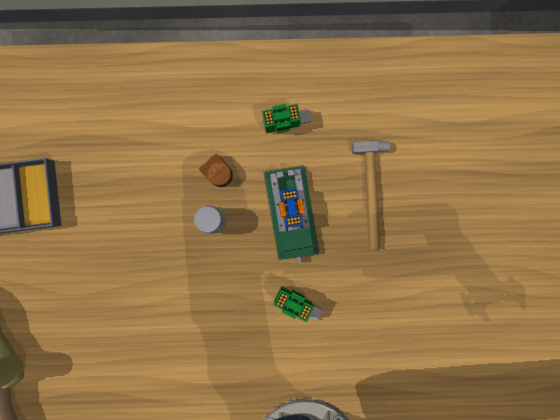

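Blue cassette: top (291,208), scene (265,220). It is the only blue one. The green look-alikes are at top (285,118) and (295,304). I'll confirm in an enlarged crop.

```bash
python3 - <<'E'
import cv2
a=cv2.imread('pics/top0.png')[155:275,250:335];b=cv2.imread('pics/scene0.png')[185:280,210:320]
cv2.imwrite('pics/topc.png',cv2.resize(a,None,fx=5,fy=5,interpolation=cv2.INTER_CUBIC))
cv2.imwrite('pics/scenec.png',cv2.resize(b,None,fx=6,fy=6,interpolation=cv2.INTER_CUBIC))
E
```

```text
(no output)
```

View pics/topc.png

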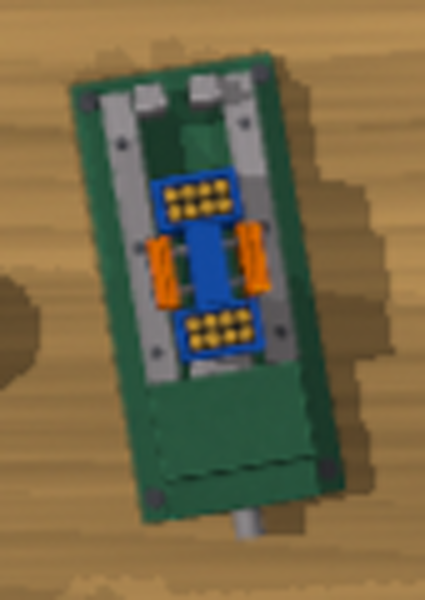

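View pics/scenec.png

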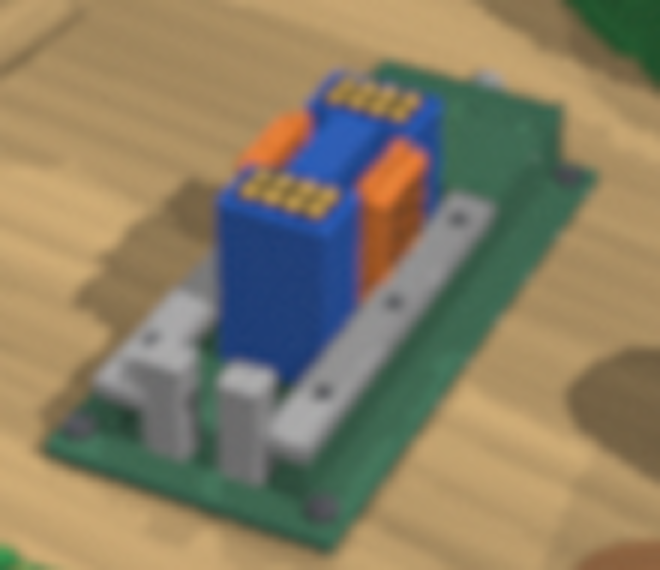

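```bash
cat >h.py <<'E'
from workcell import *
import numpy as np,cv2
from scipy.optimize import least_squares
def proj(d,P):
    T=np.linalg.inv(d['cam_to_world']);p=np.atleast_2d(P)@T[:3,:3].T+T[:3,3]
    f=d['frame'].shape[0]/2/np.tan(np.radians(d['vfov']/2))
    return np.c_[d['cx']+f*p[:,0]/p[:,2],d['cy']+f*p[:,1]/p[:,2]]
def rz(a): return np.array([[np.cos(a),-np.sin(a),0],[np.sin(a),np.cos(a),0],[0,0,1]])
E
python3 - <<'E'
from h import *
T=snapshot('top');S=snapshot('scene')
full=lambda c,k,o:(np.array(c)+.5)/k-.5+np.array(o)
tc=full([(70,88),(272,55),(345,488),(143,522)],5,(250,155))
D=np.array([(.085,.05,.008),(.085,-.05,.008),(-.13,-.05,.008),(-.13,.05,.008)])
sc=full([(45,450),(330,550),(597,178)],6,(210,185));Ds=D[[1,0,3]]
ct=full([(152,182),(237,167),(265,350),(178,362)],5,(250,155))
C=np.array([(.042,.0195,.072),(.042,-.0195,.072),(-.042,-.0195,.072),(-.042,.0195,.072)])
cs=full([(218,200),(355,225)],6,(210,185));Cs=C[[1,0]]
def f(p,det=False):
    R=rz(p[2]);o=np.array([p[0],p[1],0])
    w=lambda X:X@R.T+o
    c=np.array([p[3],0,0])
    r=[proj(T,w(D))-tc,proj(S,w(Ds))-sc,proj(T,w(C+c))-ct,proj(S,w(Cs+c))-cs]
    return r if det else np.vstack(r).ravel()
r=least_squares(f,[.53,.03,.1,-.01],loss='soft_l1');print(r.x)
for a in f(r.x,True):print(a.round(2).tolist())
E
```

```text
[ 0.59364711  0.02076723  0.1421025  -0.0169347 ]
[[-0.75, -0.8], [-0.39, -1.07], [0.23, 0.15], [-0.44, 0.4]]
[[-0.95, -0.48], [0.26, -0.46], [0.62, -1.08]]
[[-0.56, 0.21], [-0.56, 0.33], [0.15, 0.36], [0.49, 0.88]]
[[-0.37, 0.18], [-4.18, 1.63]]
```

```bash
cat >>h.py <<'E'
DO=np.array([.5936,.0208,0]);YAW=.1421
def plan(x,y,z,yaw=YAW):
    "target TCP in dock coords -> tool shift cm, twist"
    s=state();R=s['ee_rot'];w=rz(YAW)@np.array([x,y,0])+DO+[0,0,z]
    cy=np.arctan2(R[1,0],R[0,0])
    p=rz(YAW).T@(s['eef_pos']-DO)
    print('t',round(s['time'],2),'dock tcp mm',(p*1e3).round(1),'yaw',round(cy,4),'F dock',(rz(YAW).T@s['force']).round(1),'op',round(s['opening'],3))
    print('shift cm',(R.T@(w-s['eef_pos'])*100).round(2),'twist',round(cy-yaw,4))
E
python3 -c "
from h import *
plan(-.09,0,.15)"
```

```text
t 0.25 dock tcp mm [-494.9 -554.   230.9] yaw 0.2958 F dock [ 0.   0.  -0.4] op 0.999
shift cm [ 48.49 -48.54   8.13] twist 0.1537
```

send_rows(
  moves="48.5 -48.5 3 0.154 0;48.5 -48.5 3 0.154 0;48.5 -48.5 3 0.154 0;48.5 -48.5 3 0.154 0;48.5 -48.5 3 0.154 0;48.5 -48.5 3 0.154 0;48.5 -48.5 3 0.154 0;48.5 -48.5 3 0.154 0",
)

```text
time: 0.92
eef_pos: [0.3392, -0.3022, 0.2168]
ee_rot: [[0.99, 0.141, 0.0], [0.141, -0.99, -0.0], [0.0, 0.0, -1.0]]
force: [0.0, -0.7, 0.9]
opening: -0.003
```

```bash
python3 -c "
from h import *
plan(-.09,0,.15)"
```

```text
t 0.92 dock tcp mm [-297.6 -283.7  216.8] yaw 0.1414 F dock [-0.1 -0.7  0.9] op -0.003
shift cm [ 20.73 -28.39   6.68] twist -0.0007
```

send_rows(
  moves="20.7 -28.4 6 0 0;20.7 -28.4 6 0 0;20.7 -28.4 6 0 0;20.7 -28.4 6 0 0;20.7 -28.4 6 0 0;20.7 -28.4 6 0 0;20.7 -28.4 6 0 0;20.7 -28.4 6 0 0",
)

```text
time: 1.58
eef_pos: [0.4935, -0.0116, 0.1604]
ee_rot: [[0.99, 0.142, 0.0], [0.142, -0.99, -0.0], [0.0, 0.0, -1.0]]
force: [1.4, 0.2, 0.1]
opening: -0.0
```

send_rows(
  moves="0 0 0 0 0;0 0 0 0 0;0 0 0 0 0;0 0 0 0 0;0 0 0 0 0;0 0 0 0 0;0 0 0 0 0;0 0 0 0 0",
)

```text
time: 2.25
eef_pos: [0.4928, -0.0144, 0.1608]
ee_rot: [[0.99, 0.14, 0.0], [0.14, -0.99, 0.0], [0.0, 0.0, -1.0]]
force: [0.2, 0.2, -0.4]
opening: -0.002
```

```bash
python3 -c "
from h import *
plan(-.09,0,.046)
for n in ['wrist','top','scene']:
  d=snapshot(n);cv2.imwrite(f'pics/{n}1.png',d['frame'][:,:,::-1])
"
```

```text
t 2.25 dock tcp mm [-104.8  -20.6  160.8] yaw 0.1406 F dock [ 0.2  0.2 -0.4] op -0.002
shift cm [ 1.47 -2.06 11.48] twist -0.0015
```

View pics/wrist1.png

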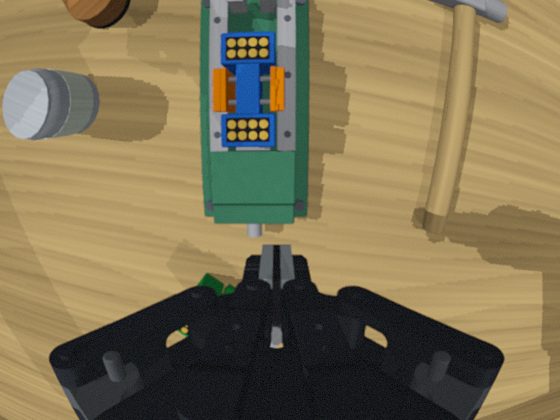

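View pics/scene1.png

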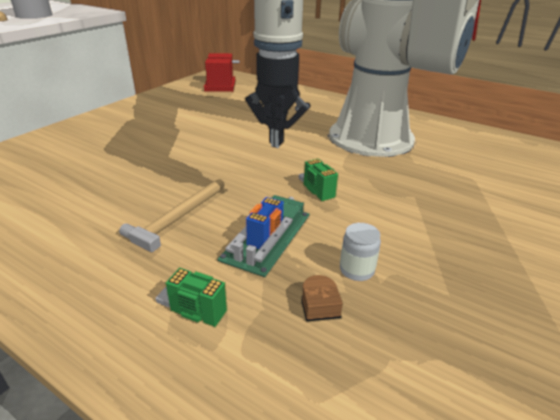

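send_rows(
  moves="1 -1 2 0 0;1.5 -2.05 4 0 0;1.5 -2.05 5 0 0;1.5 -2.05 5 0 0;1.5 -2.05 5 0 0;1.5 -2.05 5 0 0;1.5 -2.05 5 0 0;1.5 -2.05 5 0 0",
)

```text
time: 3.07
eef_pos: [0.5053, 0.0084, 0.1115]
ee_rot: [[0.99, 0.141, 0.001], [0.141, -0.99, -0.0], [0.001, 0.0, -1.0]]
force: [0.2, 0.8, 0.2]
opening: -0.001
```

```bash
cat >>h.py <<'E'
def fish(d,P):
    T=np.linalg.inv(d['cam_to_world']);p=np.atleast_2d(P)@T[:3,:3].T+T[:3,3]
    f=d['frame'].shape[0]/2/np.tan(np.radians(d['vfov']/2))
    rho=np.hypot(p[:,0],p[:,1]);th=np.arctan2(rho,p[:,2])
    return np.c_[d['cx']+f*th*p[:,0]/rho,d['cy']+f*th*p[:,1]/rho]
def w(P): return np.atleast_2d(P)@rz(YAW).T+DO
E
python3 -c "
from h import *
plan(-.09,0,.046)
d=snapshot('wrist');im=d['frame'][:,:,::-1].copy()
cx=-.017
P=[(.085,.05,.008),(.085,-.05,.008),(-.13,-.05,.008),(-.13,.05,.008),(-.064,.036,.032),(-.064,-.036,.032)]+[(cx+a*.042,b*.0195,.072) for a in(1,-1) for b in (1,-1)]
k=fish(d,w(P));print(k.round(1).tolist())
im=cv2.resize(im[:300],None,fx=1.4,fy=1.4,interpolation=cv2.INTER_CUBIC)
for u,v in k: cv2.circle(im,(int(u*1.4+.5),int(v*1.4+.5)),3,(255,0,255),1)
cv2.imwrite('pics/wrist2.png',im)
"
```

```text
t 3.07 dock tcp mm [-89.2   0.2 111.5] yaw 0.1414 F dock [0.4 0.8 0.2] op -0.001
shift cm [-0.09  0.02  6.55] twist -0.0007
[[211.3, -12.5], [340.6, -12.6], [336.0, 251.5], [216.4, 251.6], [224.9, 179.1], [327.3, 179.1], [240.8, 37.4], [311.0, 37.3], [242.2, 183.7], [309.9, 183.7]]
```

View pics/wrist2.png

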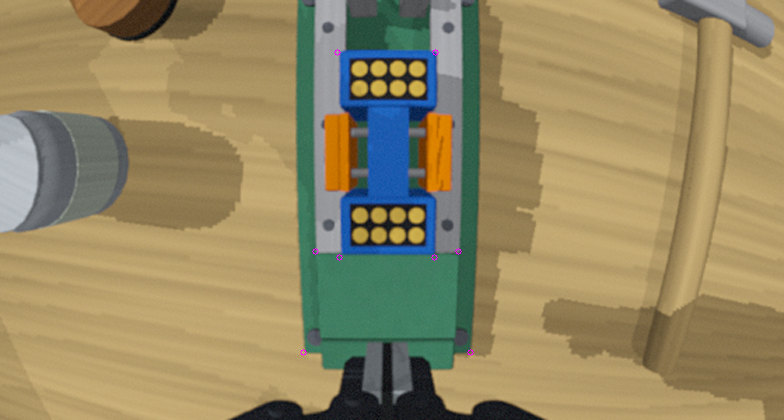

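send_rows(
  moves="0 0.08 2 0 0;0 0.08 4 0 0;0 0.08 5.5 0 0;0 0.08 6.5 0 0;0 0.08 6.5 0 0;0 0.08 6.5 0 0;0 0.08 6.5 0 0;0 0.08 6.5 0 0",
)

```text
time: 3.78
eef_pos: [0.5057, 0.0079, 0.0466]
ee_rot: [[0.99, 0.141, 0.002], [0.141, -0.99, 0.0], [0.002, 0.0, -1.0]]
force: [-0.3, 0.5, 0.1]
opening: -0.001
```

```bash
python3 -c "
from h import *
plan(-.03,-.001,.046)
d=snapshot('scene')
cv2.imwrite('pics/s3.png',cv2.resize(d['frame'][170:290,200:340,::-1],None,fx=5,fy=5,interpolation=cv2.INTER_CUBIC))
"
```

```text
t 3.78 dock tcp mm [-88.8  -0.4  46.6] yaw 0.1418 F dock [-0.2  0.5  0.1] op -0.001
shift cm [5.88 0.06 0.07] twist -0.0003
```

View pics/s3.png

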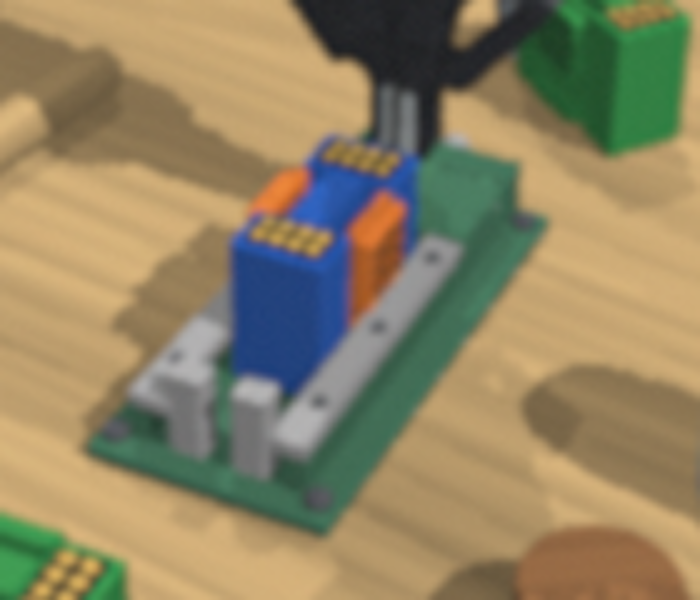

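send_rows(
  moves="0.6 0 0 0 0;1.2 0 0 0 0;1.8 0 0 0 0;2.4 0 0 0 0;3 0 0 0 0;3.6 0 0 0 0;4.2 0 0 0 0;4.6 0 0 0 0",
)

```text
time: 4.5
eef_pos: [0.5513, 0.0145, 0.0455]
ee_rot: [[0.99, 0.141, 0.0], [0.141, -0.99, 0.0], [0.0, 0.0, -1.0]]
force: [-1.9, -1.3, 0.6]
opening: 0.003
```

```bash
python3 -c "
from h import *
plan(-.033,-.001,.046)
d=snapshot('top')
cv2.imwrite('pics/s4.png',cv2.resize(d['frame'][155:275,230:350,::-1],None,fx=5,fy=5,interpolation=cv2.INTER_CUBIC))
"
```

```text
t 4.5 dock tcp mm [-42.7  -0.2  45.5] yaw 0.1418 F dock [-2.1 -1.   0.6] op 0.003
shift cm [ 0.97  0.08 -0.05] twist -0.0003
```

View pics/s4.png

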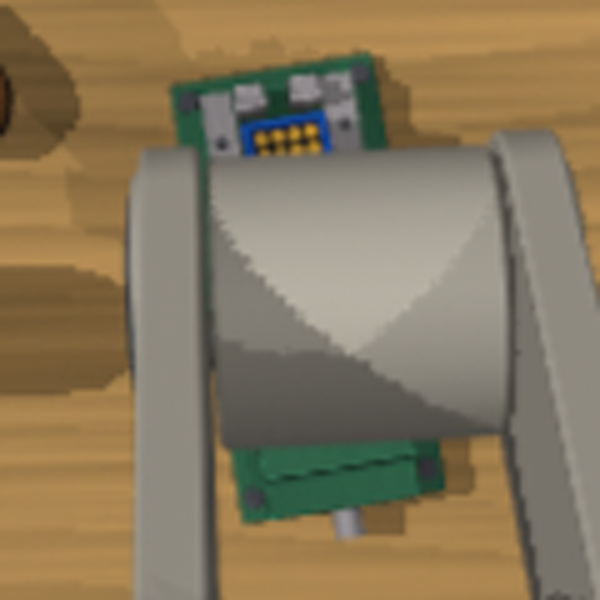

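The cassette has moved back; its rear edge is now at crop (285,118), just short of the stops. I'll keep going slowly and watch the force.

send_rows(
  moves="0.1 0 0 0 0;0.2 0 0 0 0;0.3 0 0 0 0;0.4 0 0 0 0;0.5 0 0 0 0;0.6 0 0 0 0;0.7 0 0 0 0;0.8 0 0 0 0",
)

```text
time: 5.22
eef_pos: [0.5585, 0.0155, 0.0456]
ee_rot: [[0.99, 0.141, 0.0], [0.141, -0.99, 0.0], [0.0, 0.0, -1.0]]
force: [-1.0, 0.4, -0.7]
opening: 0.001
```

```bash
python3 -c "
from h import *
plan(-.033,-.001,.046)"
```

```text
t 5.22 dock tcp mm [-35.5  -0.3  45.6] yaw 0.1418 F dock [-0.9  0.6 -0.7] op 0.001
shift cm [ 0.25  0.07 -0.04] twist -0.0003
```

send_rows(
  moves="0.05 0 0 0 0;0.1 0 0 0 0;0.15 0 0 0 0;0.2 0 0 0 0;0.25 0 0 0 0;0.3 0 0 0 0;0.3 0 0 0 0;0.3 0 0 0 0",
)

```text
time: 5.88
eef_pos: [0.5599, 0.0158, 0.0455]
ee_rot: [[0.99, 0.141, -0.003], [0.141, -0.99, -0.0], [-0.003, -0.0, -1.0]]
force: [-7.5, -2.0, 5.7]
opening: 0.004
```

```bash
python3 -c "
from h import *
plan(-.033,-.001,.046)
d=snapshot('scene')
cv2.imwrite('pics/s5.png',cv2.resize(d['frame'][170:290,200:340,::-1],None,fx=5,fy=5,interpolation=cv2.INTER_CUBIC))"
```

```text
t 5.88 dock tcp mm [-34.1  -0.2  45.5] yaw 0.1419 F dock [-7.7 -0.9  5.7] op 0.004
shift cm [ 0.11  0.08 -0.05] twist -0.0002
```

View pics/s5.png

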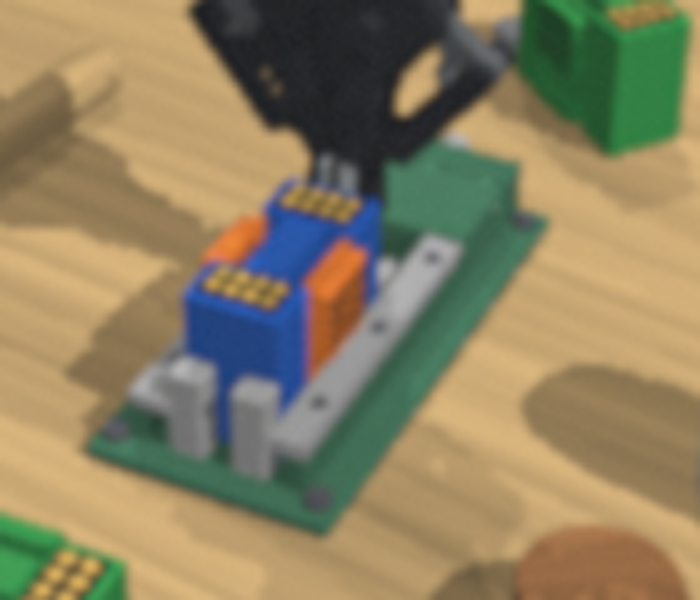

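send_rows(
  moves="0.1 0 0 0 0;0.2 0 0 0 0;0.2 0 0 0 0;0.2 0 0 0 0;0.2 0 0 0 0;0.2 0 0 0 0;0.2 0 0 0 0;0.2 0 0 0 0",
)

```text
time: 6.6
eef_pos: [0.5598, 0.0158, 0.0452]
ee_rot: [[0.99, 0.141, -0.007], [0.141, -0.99, -0.001], [-0.007, -0.0, -1.0]]
force: [-13.0, -2.0, 9.1]
opening: -0.002
```

```bash
python3 -c "
from h import *
plan(-.05,-.001,.14)"
```

```text
t 6.6 dock tcp mm [-34.2  -0.1  45.2] yaw 0.1419 F dock [-13.2  -0.1   9.1] op -0.002
shift cm [-1.65  0.08 -9.47] twist -0.0002
```

Rigid contact: the force rose from 7.7 to 13 N with no movement, so it is home. I'll retreat, lift and open the gripper.

send_rows(
  moves="-0.5 0 0 0 0;-1.2 0 0 0 0;-2 0 0 0 0;-2 0 -3 0 0;-2 0 -6 0 4;-1 0 -9 0 8.5;1 0 -10.5 0 8.5;3 0 -10.5 0 8.5",
)

```text
time: 7.27
eef_pos: [0.5956, 0.0205, 0.1552]
ee_rot: [[0.99, 0.141, 0.007], [0.141, -0.99, 0.0], [0.007, 0.001, -1.0]]
force: [1.3, 0.7, 0.3]
opening: 0.563
```

send_rows(
  moves="2 0 0 0 8.5;2 0 0 0 8.5;2 0 0 0 8.5;2 0 0 0 8.5;2 0 0 0 8.5;2 0 0 0 8.5;2 0 0 0 8.5;2 0 0 0 8.5",
)

```text
time: 7.93
eef_pos: [0.6125, 0.0232, 0.1506]
ee_rot: [[0.99, 0.141, -0.0], [0.141, -0.99, -0.0], [-0.0, -0.0, -1.0]]
force: [0.9, 0.6, 1.0]
opening: 0.997
```

```bash
python3 -c "
from h import *
plan(.02,-.001,.10)
d=snapshot('wrist');im=d['frame'][:,:,::-1].copy()
cx=.02
P=[(-.13,-.05,.008),(-.13,.05,.008),(-.064,.036,.032),(-.064,-.036,.032)]+[(cx+a*.042,b*.0195,.072) for a in(1,-1) for b in (1,-1)]+[(.085,.05,.008),(.085,-.05,.008)]
k=fish(d,w(P))
im=cv2.resize(im,None,fx=1.4,fy=1.4,interpolation=cv2.INTER_CUBIC)
for u,v in k: cv2.circle(im,(int(u*1.4+.5),int(v*1.4+.5)),3,(255,0,255),1)
cv2.imwrite('pics/w6.png',im)
"
```

```text
t 7.93 dock tcp mm [ 19.1  -0.3 150.6] yaw 0.1418 F dock [0.9 0.4 1. ] op 0.997
shift cm [0.09 0.07 5.06] twist -0.0003
```

View pics/w6.png

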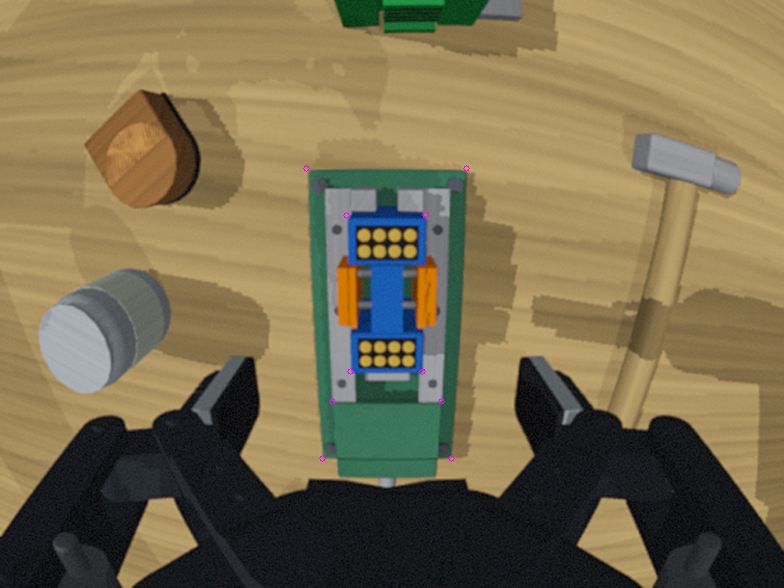

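send_rows(
  moves="0.1 0.03 2 0 8.5;0.1 0.03 4 0 8.5;0.1 0.03 6 0 8.5;0.1 0.03 8 0 8.5;0.1 0.03 10 0 8.5;0.1 0.03 11.6 0 8.5;0.1 0.03 11.6 0 8.5;0.1 0.03 11.6 0 8.5",
)

```text
time: 8.65
eef_pos: [0.6132, 0.0231, 0.0341]
ee_rot: [[0.99, 0.141, -0.002], [0.141, -0.99, -0.0], [-0.002, -0.0, -1.0]]
force: [-0.5, -0.6, 0.2]
opening: 1.002
```

```bash
python3 -c "
from h import *
plan(.02,-.0006,.034)
d=snapshot('scene')
cv2.imwrite('pics/s7.png',cv2.resize(d['frame'][170:290,200:340,::-1],None,fx=5,fy=5,interpolation=cv2.INTER_CUBIC))"
```

```text
t 8.65 dock tcp mm [19.8 -0.5 34.1] yaw 0.1417 F dock [-0.6 -0.5  0.2] op 1.002
shift cm [0.02 0.01 0.01] twist -0.0004
```

View pics/s7.png

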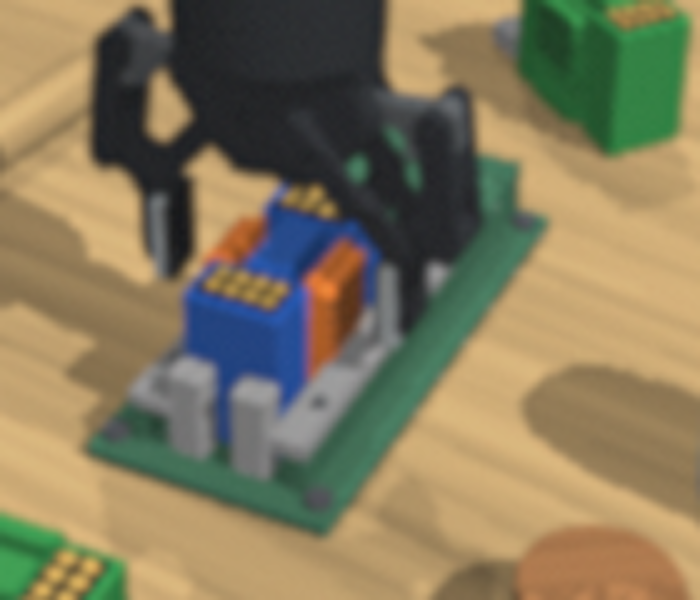

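send_rows(
  moves="0 0 0 0 7;0 0 0 0 6;0 0 0 0 5;0 0 0 0 4;0 0 0 0 3;0 0 0 0 2;0 0 0 0 1;0 0 0 0 1",
)

```text
time: 9.37
eef_pos: [0.615, 0.0234, 0.0373]
ee_rot: [[0.99, 0.141, 0.003], [0.141, -0.99, 0.0], [0.003, -0.0, -1.0]]
force: [-4.8, 1.3, 20.1]
opening: 0.388
```

send_rows(
  moves="0 0 0 0 0;0 0 0 0 0;0 0 0 0 0;0 0 0 0 0;0 0 0 0 0;0 0 0 0 0;0 0 0 0 0;0 0 0 0 0",
)

```text
time: 10.03
eef_pos: [0.615, 0.0234, 0.0373]
ee_rot: [[0.99, 0.141, 0.003], [0.141, -0.99, 0.0], [0.003, -0.0, -1.0]]
force: [-6.0, 0.9, 19.1]
opening: 0.385
```

```bash
python3 -c "
from h import *
plan(.02,-.0006,.034)
d=snapshot('scene');e=snapshot('wrist')
cv2.imwrite('pics/s8.png',np.hstack([cv2.resize(d['frame'][190:280,205:325,::-1],(480,360),interpolation=cv2.INTER_CUBIC),cv2.resize(e['frame'][60:340,170:390,::-1],(283,360))]))"
```

```text
t 10.03 dock tcp mm [21.6 -0.5 37.3] yaw 0.1416 F dock [-5.8  1.8 19.1] op 0.385
shift cm [-0.16  0.01  0.33] twist -0.0005
```

View pics/s8.png

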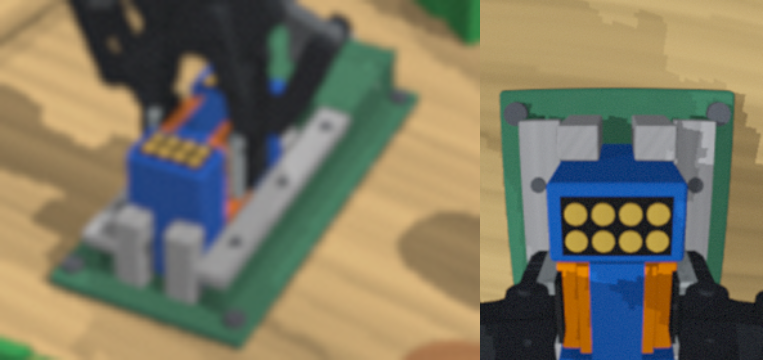

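Both catches are squeezed: opening 0.385 (about 33 mm by that reading). The fingers show an upward preload of 19 N, which lifting will relieve, so I'll lift slowly.

send_rows(
  moves="0 0 -0.1 0 0;0 0 -0.2 0 0;0 0 -0.35 0 0;0 0 -0.5 0 0;0 0 -0.7 0 0;0 0 -0.9 0 0;0 0 -1.1 0 0;0 0 -1.2 0 0",
)

```text
time: 10.8
eef_pos: [0.614, 0.0231, 0.0469]
ee_rot: [[0.99, 0.141, 0.0], [0.141, -0.99, -0.0], [0.0, 0.0, -1.0]]
force: [-0.7, 0.3, -3.7]
opening: 0.38
```

```bash
python3 -c "
from h import *
plan(.02,-.0006,.15)
d=snapshot('scene');e=snapshot('wrist')
cv2.imwrite('pics/s9.png',np.hstack([cv2.resize(d['frame'][190:280,205:325,::-1],(480,360),interpolation=cv2.INTER_CUBIC),cv2.resize(e['frame'][60:340,170:390,::-1],(283,360))]))"
```

```text
t 10.8 dock tcp mm [20.5 -0.6 46.9] yaw 0.1418 F dock [-0.6  0.4 -3.7] op 0.38
shift cm [ -0.05   0.   -10.31] twist -0.0003
```

View pics/s9.png

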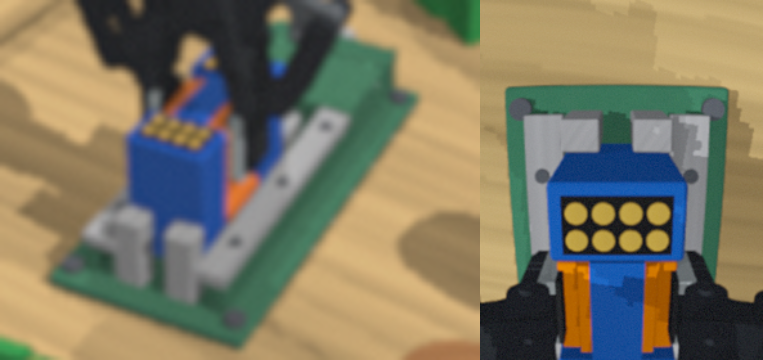

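The cassette has come free: the load is about 3.7 N, its weight, and it moved up with the gripper. I'll raise it.

send_rows(
  moves="0 0 -0.8 0 0;0 0 -2 0 0;0 0 -4 0 0;0 0 -6 0 0;0 0 -8 0 0;0 0 -10 0 0;0 0 -11 0 0;0 0 -11.5 0 0",
)

```text
time: 11.57
eef_pos: [0.615, 0.0232, 0.1643]
ee_rot: [[0.99, 0.141, 0.004], [0.141, -0.99, 0.0], [0.004, 0.0, -1.0]]
force: [-0.1, -0.5, -3.4]
opening: 0.38
```

send_rows(
  moves="0 0 0 0 0;0 0 0 0 0;0 0 0 0 0;0 0 0 0 0;0 0 0 0 0;0 0 0 0 0;0 0 0 0 0;0 0 0 0 0",
)

```text
time: 12.23
eef_pos: [0.6138, 0.0231, 0.1614]
ee_rot: [[0.99, 0.141, -0.0], [0.141, -0.99, -0.0], [-0.0, -0.0, -1.0]]
force: [-1.0, -0.1, -3.5]
opening: 0.38
```

```bash
python3 -c "
from h import *
plan(.02,-.0006,.15)
d=snapshot('scene');e=snapshot('wrist')
cv2.imwrite('pics/s10.png',np.hstack([cv2.resize(d['frame'][130:280,185:345,::-1],(480,450),interpolation=cv2.INTER_CUBIC),cv2.resize(e['frame'][60:340,170:390,::-1],(320,450))]))
z=state();print(z['qvel'])"
```

```text
t 12.23 dock tcp mm [ 20.3  -0.6 161.4] yaw 0.1418 F dock [-1.   0.1 -3.5] op 0.38
shift cm [-0.03  0.    1.14] twist -0.0003
[ 0.0002067  -0.0020744   0.00077896 -0.00140862  0.00213644  0.00240922]
```

View pics/s10.png

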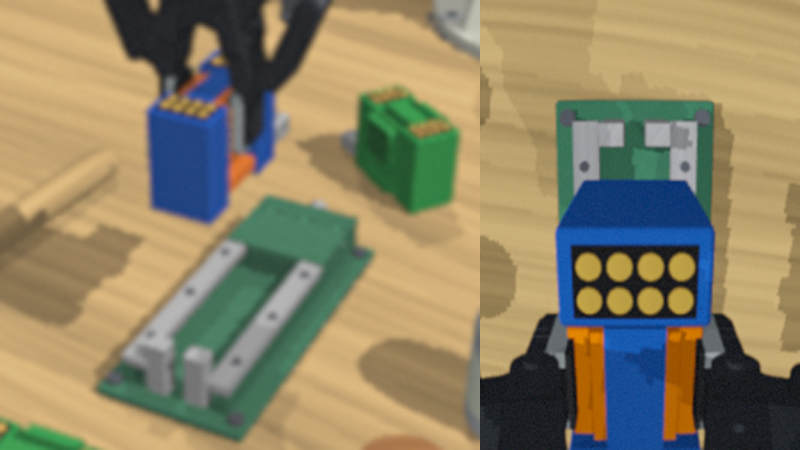

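```bash
python3 -c "
from h import *
d=snapshot('scene')
for z in (.11,.12,.132):print(z,((proj(d,w([(.062,-.0205,z),(.062,.0185,z),(.062,-.0205,z+.064)]))-[185,130])*3).round(0).tolist())
close_job()"
```

```text
0.11 [[147.0, 243.0], [208.0, 261.0], [143.0, 146.0]]
0.12 [[147.0, 229.0], [208.0, 246.0], [142.0, 130.0]]
0.132 [[146.0, 211.0], [207.0, 228.0], [141.0, 111.0]]
the job is handed in; nothing more can be done
```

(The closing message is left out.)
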